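# Serve the dark rye rolls

### The job

Lay out the three dark rye rolls for serving: set the round one in the middle of the round blue plate, the square one in the middle of the square green plate, and the long one in the middle of the wooden board, lying lengthwise along it. The long one is half under the front edge of the wire cooling rack, so draw it forward clear of the rack before you lift it. Leave the pale golden rolls where they are, and leave the dark ones sitting the right way up.

Things in the scene. Friction and masses are not known exactly. Their poses are not given: they have to be found in the camera images.
- round_dark: Round dark roll, loose, 60 to 110 g: round crusty roll, 60 mm across at its upright sides (10 to 27 mm above its underside), domed, 44 mm high, dark chocolate-brown crust with lighter tan cuts on top. Origin: centre of its flat underside, z up. It may lie anywhere among the other things left or right of the rack, at any yaw.
- square_dark: Square dark roll, loose, 60 to 110 g: square crusty roll with rounded edges, 56 x 56 mm, 38 mm high, one diagonal cut on top, dark chocolate-brown crust with lighter tan cuts on top. Origin: centre of its flat underside, z up. x and y are square to its sides. Lies left or right of the rack.
- long_dark: Long dark roll, loose, 80 to 155 g: 124 mm long (its x), 44 wide, 36 high, edges rounded, dark brown, four tan cuts. Origin: centre of its flat underside, z up. Its rear 50 mm lie under the rack's front edge, the rest sticks out towards the robot; x points into the rack (within 0.2 rad of world x). Slid 80 mm along its own -x it is clear; the counter there is free.
- round_pale: Round pale roll, loose, not to be moved: round crusty roll, 60 mm across at its upright sides (10 to 27 mm above its underside), domed, 44 mm high, pale golden crust with cream cuts on top. Origin: centre of its flat underside, z up.
- square_pale: Square pale roll, loose, not to be moved: square crusty roll with rounded edges, 56 x 56 mm, 38 mm high, one diagonal cut on top, pale golden crust with cream cuts on top. Origin: centre of its flat underside, z up.
- long_pale: Long pale roll, loose, not to be moved: as the long dark one but pale golden with cream cuts. Origin: centre of its flat underside, z up. Lies beside the long dark one, some 130 mm from it, also half under the rack; which is left and which is right changes.
- blue_plate: Round blue plate, fixed: 100 mm across, flat top 10 mm above the counter with a lighter blue centre. Origin: centre of its underside, z up.
- green_plate: Square green plate, fixed: 90 x 90 mm, flat top 10 mm above the counter with a lighter green centre. Origin: centre of its underside, z up.
- board: Small oblong wooden board, fixed: 150 mm long (its x), 76 mm wide (its y), flat top 12 mm above the counter, a dark line along each long edge. Origin: centre of its underside, z up.
- rack: Low black wire cooling rack, fixed, legs at its corners: 220 mm deep (its x, away from the robot), 340 wide (its y), underside 47 and top 53 mm above the counter; flat brown breads fixed on its rear half reach 90 mm. Front edge at its own x = -110 mm. Origin: centre of its outline, at counter height, z up.
Not all that is in view belongs to the job. What is shaped like the round_dark but purple is not meant. What is shaped like the square_dark but red is not meant.

How it is judged:
By the outcome, as a careful person would: the job done as asked, in the order asked, and still so for the second after the job is handed in, with the robot touching nothing.
It also fails if it takes over 99 s, if anything falls off the work surface, if the arm or the gripper's body presses on something with over 40 N, if the wrist force passes 120 N, or if a joint passes its speed limit or range.

### The arm

A 6-joint arm with a two-finger parallel gripper is mounted at the origin on the work surface. World frame = base frame: x ahead of the robot, y to its left, z up, the work surface at z = 0. Lengths are in m, angles in rad, forces in N, time in s.
With the tool pointing down it reaches from about 0.25 to 0.725 m from the base axis. Payload 4 kg.
Tool frame: the origin (TCP) lies at the very end of the fingers, on their centre line; the grasp point (between the pads) lies 19 mm behind it; z points along the fingers, y is the direction in which the jaws open and shut (so a half turn about z gives the same grasp; the last joint's range is limited). The gripper opens to 85 mm and grips with 20 to 120 N. Pads are 22 mm wide; open, the fingers measure 114 mm over their backs; the gripper's body (76 mm by 85 mm) begins 54 mm behind the grasp point. The pads swing forward as they close: fully open they stand 13 mm farther back than shut.
Start: joints at [-1.152, 0.241, 0.005, 1.335, 0, 1.571], TCP at [0.203, -0.457, 0.231] pointing down, gripper open.
Joint ranges: [-2.72, 2.72], [-1.05, 1.87], [-1.09, 1.28], [-1.99, 2.15], [-1.42, 1.44], [-3.14, 3.14]. Speed limits (rad/s): [2.79, 2.79, 3.14, 3.14, 3.14, 3.14].

### API

Orientations are given as a unit quaternion [x, y, z, w].
In Python, from workcell import bot gives the robot as it stands.
- The arm moves only by the shell command python3 -m crank 'ROWS'. ROWS is JSON, a list that holds one entry, the list of rows, each a list of 5 numbers: the shift along the tool's x, y, z in mm, then the turn about the tool's z in degrees, then the closure in counts, from 0 (fully open) to 255 (shut). In form: [[[tx, ty, tz, turn, grip], ...]]. A call has 1 to 12 rows; each row shifts and turns the pose as measured when the row begins, along the tool's axes as they then stand; what a row does not reach is not made up. A row lasts 1/8 s, in which the tool goes at most 62.5 mm and 10.7 degrees, less where a joint would pass 70% of its speed; a pose out of reach is approached as far as the arm can. A call is refused whole if a number of a shift passes 62.5 or a number of a turn 10.7, either way. A call with a gripper value outside its range is refused whole. The fingers move at their own pace and stop on an object; the grip force is fixed at half the most. Time passes only in rows, so rows that do not move let the fingers close. It gives the time, the measured TCP pose, the force and the opening at its end, in the units of the state.
- bot.get_obs(): the state, without advancing time (a new reading comes with each control period).
- bot.camera(name): name is "side" or "top" or "wrist"; returns a dict with "img" (480x640x3 uint8, blue, green, red), "depth" (480x640 float32, m along the optical axis (not along the pixel's ray), 0 where there is no reading), "fx", "fy", "cx", "cy" (pixels), "R" (3x3) and "t" (3): a world point X has camera coordinates R X + t; the wrist camera has in their place "T_tool_cam" (4x4, takes a point from camera to tool coordinates, whose origin is the TCP and whose axes are the flange's). Camera axes: x right, y down, z forward; pixel columns grow to the right and rows downward; lengths in m; the calibration is good to about 2 mm. A picture is of the moment at which its call begins: read the wrist's pose just before it.
- bot.job_done(): hands the job in, once; it reports no verdict.
The state is a dict: "clock": time; "joint_pos": joint angles; "joint_vel": joint speeds; "tau": joint torques, N m; "eef_pos": TCP position; "tool_rot": TCP orientation; "ft_force": force on the tool from outside, world axes, zero at the start; "ft_torque": the same for the moment, N m; "grip_width": finger opening in m.
Only numpy, scipy, OpenCV 4.12 (cv2) and the standard library are available. Lean on these libraries where they do the work, as an engineer would, in place of code of your own. Each camera call takes 0.05 s, during which the arm holds its last target.

## Working session

There is one attempt and no reset: what is moved stays moved. The work goes in short steps, Python scripts to look and compute and a shell command to move; the robot and the scene stay as the last step left them, time stands still between calls to the robot, and variables do not carry over. Pictures are saved under pics/ and viewed, and the job is handed in when it is done.

```bash
mkdir -p pics; ls
cat > h.py <<'E'
import numpy as np, cv2
from workcell import bot
from scipy.spatial.transform import Rotation as Ro
def snap(n,f):
    o=bot.get_obs(); c=bot.camera(n); cv2.imwrite('pics/'+f+'.png',c['img']); np.savez('pics/'+f+'.npz',pos=o['eef_pos'],q=o['tool_rot'],**c); return c
def load(f): return dict(np.load('pics/'+f+'.npz'))
def w(c,u,v,z=None):
    if 'R' in c: R=c['R'].T; t=-R@c['t']
    else:
        T=c['T_tool_cam']; Rt=Ro.from_quat(c['q']).as_matrix(); R=Rt@T[:3,:3]; t=Rt@T[:3,3]+c['pos']
    d=R@np.array([(u-c['cx'])/c['fx'],(v-c['cy'])/c['fy'],1.])
    if z is None: return t+d*c['depth'][int(v),int(u)]
    return t+d*(z-t[2])/d[2]
def cloud(c):
    R=c['R'].T; t=-R@c['t']; v,u=np.mgrid[0:480,0:640]
    d=np.stack([(u-c['cx'])/c['fx'],(v-c['cy'])/c['fy'],np.ones(u.shape)],-1)*c['depth'][...,None]
    return d@R.T+t
E
python3 - <<'E'
from h import *
print(bot.get_obs())
for n in('side','top'):
    c=snap(n,n+'0'); print(n,c['fx'],-c['R'].T@c['t'])
E
```

```text
pics
{'clock': 0.0, 'joint_pos': array([-1.15200161e+00,  2.41413655e-01,  3.74487725e-03,  1.33523589e+00,
        2.34732310e-05,  1.57081022e+00]), 'joint_vel': array([ 0.00036658,  0.00079426,  0.00104264,  0.00041282, -0.00064479,
        0.00135378]), 'tau': array([ 2.82793926e-04, -3.72317612e+01,  2.52407634e+01,  1.69943488e-02,
        9.40984046e-05, -1.51107866e-05]), 'eef_pos': array([ 0.20307733, -0.45620513,  0.23042053]), 'tool_rot': array([ 9.78157267e-01,  2.07863535e-01, -2.07658133e-04, -1.03358318e-03]), 'ft_force': array([-1.04349445,  0.80021626,  0.09167896]), 'ft_torque': array([ 4.41261012e-03,  1.64099089e-05, -3.86987256e-04]), 'grip_width': 0.0851999952579474}
side 572.9476245736735 [-0.13016621  0.69750603  0.79679425]
top 461.30018987665943 [0.3263231  0.04788938 1.11935087]
```

View pics/top0.png

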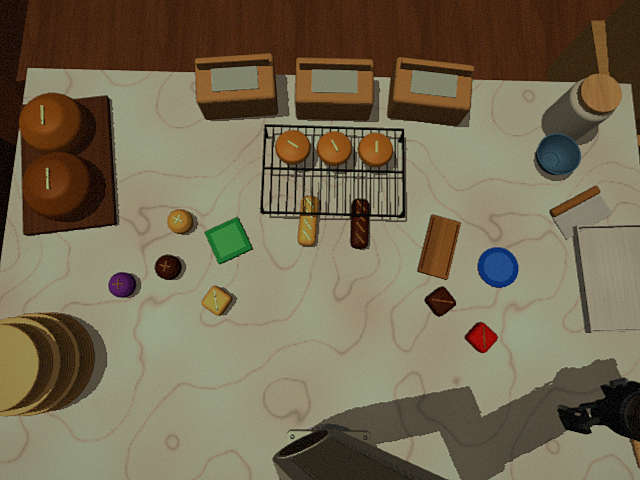

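View pics/side0.png

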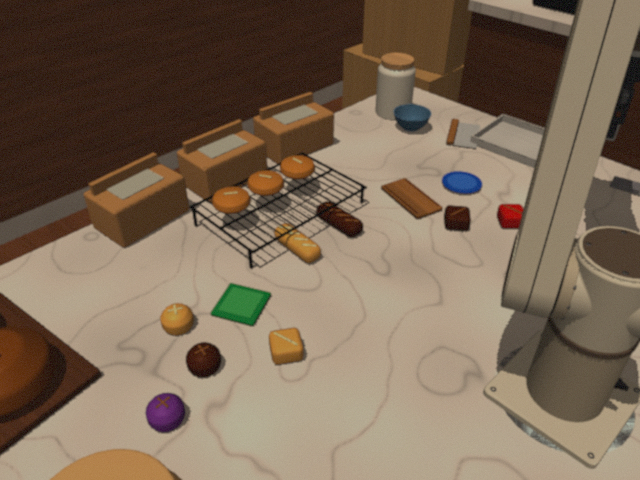

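Run:
```python
from h import *
c=load('top0'); P=cloud(c); hsv=cv2.cvtColor(c['img'],cv2.COLOR_BGR2HSV)
S={'round_dark':(168,267),'square_dark':(440,301),'long_dark':(360,224),'blue':(498,267),'green':(228,240),'board':(439,247)}
for n,(u,v) in S.items():
    r=24 if n in('round_dark','square_dark') else 40
    sl=np.s_[v-r:v+r,u-r:u+r]; Q=P[sl].reshape(-1,3)
    h,s,val=[hsv[sl][...,i].ravel() for i in range(3)]
    zm=Q[:,2]>(0.006 if n in('blue','green','board') else .015)
    if n=='blue': m=(h>95)&(h<130)&(s>120)
    elif n=='green': m=(h>50)&(h<80)&(s>120)
    else:
        m=zm
        if n in('board','green','blue'): m&=Q[:,2]<.025
        if n=='board': m&=(s>90)
        if n=='long_dark': m&=(Q[:,2]<.045)&(val<110)
    mm=cv2.connectedComponentsWithStats(m.reshape(2*r,2*r).astype(np.uint8))
    k=1+np.argmax(mm[2][1:,4]); m=(mm[1]==k).ravel()
    q=Q[m]; rect=cv2.minAreaRect((q[:,:2]*1000).astype(np.float32))
    zt=np.percentile(q[:,2],[50,95]); 
    print(n,m.sum(),'rect',np.round(rect[0],1),np.round(rect[1],1),round(rect[2],1),'z',zt.round(4),'mean',(q[:,:2].mean(0)*1000).round(1),np.hypot(*rect[0]).round())
print('rack front edge', w(c,262,214,.05),w(c,405,215,.05))
for n,p in (('ld',(335,170,400,260)),('sd',(400,200,530,330)),('rd',(140,190,270,300))):
    u0,v0,u1,v1=p; cv2.imwrite(f'pics/crop_{n}.png',cv2.resize(c['img'][v0:v1,u0:u1],None,fx=5,fy=5,interpolation=2))
```

```text
round_dark 531 rect [413.9 228.9] [397.9  58. ] 72.5 z [0.037  0.0451] mean [461.8 383. ] 473.0
square_dark 590 rect [ 350.4 -125.5] [ 64.9 344. ] 18.6 z [0.0366 0.0405] mean [ 393.9 -254. ] 372.0
long_dark 553 rect [558.1 -66.5] [44.2 78.3] 89.2 z [0.0339 0.0388] mean [557.4 -65.1] 562.0
blue 1256 rect [ 432.6 -198.4] [ 97.6 527.6] 12.9 z [0.01   0.0135] mean [ 479.7 -405.7] 476.0
green 1304 rect [436.7 184.2] [337.   97.5] 34.8 z [0.0102 0.0138] mean [532.5 250.6] 474.0
board 1807 rect [ 529.9 -264.8] [ 75.4 149.7] 75.1 z [0.0117 0.0151] mean [ 528.2 -264. ] 592.0
rack front edge [0.59104904 0.16734834 0.05      ] [ 0.59600683 -0.17406423  0.05      ]
```

Run:
```python
import cv2,numpy as np
a=[cv2.resize(cv2.imread(f'pics/crop_{n}.png'),(400,s)) for n,s in(('sd',400),('rd',338))]
b=cv2.imread('pics/crop_ld.png')
o=np.zeros((600,800,3),np.uint8);o[:400,:400]=a[0];o[:450,400:725]=b
cv2.imwrite('pics/mont.png',o)
```

```text
(no output)
```

View pics/mont.png

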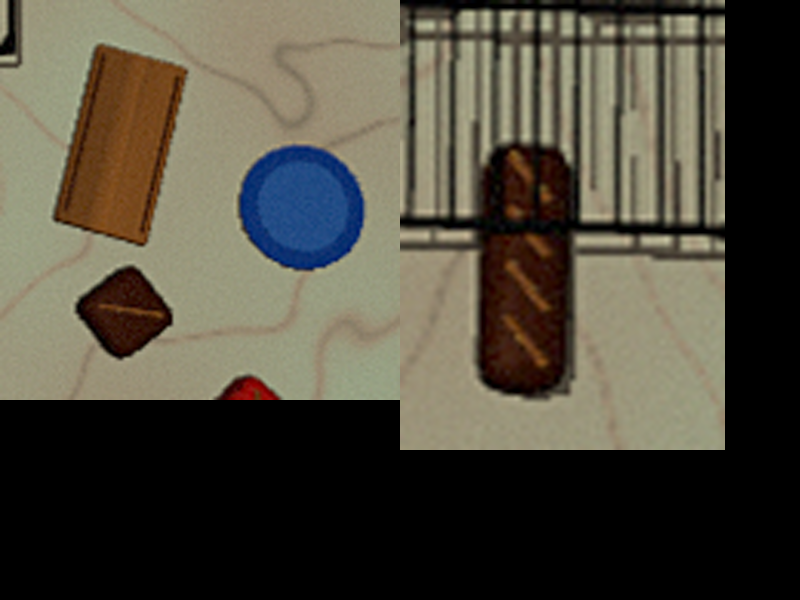

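```bash
cat > m.py <<'E'
from h import *
def blob(c,u,v,r,zlo,zhi):
    P=cloud(c); sl=np.s_[max(v-r,0):v+r,max(u-r,0):u+r]; Q=P[sl]; 
    z=cv2.medianBlur(Q[...,2].astype(np.float32),3)
    m=((z>zlo)&(z<zhi)&(c['depth'][sl]>0)).astype(np.uint8)
    n,l,st,_=cv2.connectedComponentsWithStats(m,connectivity=4); k=l[min(r,v),min(r,u)]
    if k==0:k=1+np.argmax(st[1:,4])
    q=Q[l==k]; q=q[np.abs(q[:,2]-np.median(q[:,2]))<.03]
    rect=cv2.minAreaRect((q[:,:2]*1000).astype(np.float32))
    return np.round(rect[0],1),np.round(rect[1],1),round(rect[2],1),(q.mean(0)*1000).round(1),len(q),np.percentile(q[:,2],95).round(4)
E
python3 - <<'E'
from m import *
c=load('top0')
for n,a in {'rd':(168,267,20,.015,.06),'sd':(440,301,22,.015,.06),'ld':(360,235,24,.015,.046),'blue':(498,267,28,.005,.025),'green':(228,240,32,.005,.025),'board':(439,247,45,.005,.025)}.items(): print(n,*blob(c,*a))
# pixel corners
g=lambda z,*p:print([tuple((w(c,u,v,z)*1000).round(0)[:2]) for u,v in p])
k=130/400
E
```

```text
rd [464.5 390.1] [58.5 58.3] 56.9 [463.1 386.2  35.8] 526 0.0448
sd [ 395.1 -259.1] [56.6 56.5] 37.2 [ 394.3 -256.    35.2] 586 0.0405
ld [558.1 -66.5] [44.2 78.3] 89.2 [557.4 -65.2  33. ] 575 0.0389
blue [ 482.2 -406.7] [96.7 98.8] 0.9 [ 481.5 -407.     9.9] 1290 0.0134
green [534.9 253.4] [91.  90.1] 27.4 [534.4 252.9  10.2] 1332 0.0137
board [ 530.  -265.8] [ 79.1 151.2] 74.7 [ 528.3 -263.2   11.6] 1860 0.0151
```

```bash
cat > d.py <<'E'
import sys; from h import *
# args: target x y z(mm) yaw(deg, tool x axis world)
o=bot.get_obs(); R=Ro.from_quat(o['tool_rot']).as_matrix(); p=o['eef_pos']*1000
yaw=np.degrees(np.arctan2(R[1,0],R[0,0])); tilt=np.degrees(np.arccos(-R[2,2]))
print('t',round(o['clock'],2),'p',p.round(1),'yaw',yaw.round(1),'tilt',tilt.round(2),'j',np.degrees(o['joint_pos']).round(0),'F',o['ft_force'].round(1),'w',round(o['grip_width']*1000,1))
if len(sys.argv)>1:
    x,y,z,ty=map(float,sys.argv[1:5]); d=np.array([x,y,z])-p
    tn=-((ty-yaw+180)%360-180); print('turn',round(tn,1),'n',abs(tn)/10.7)
    for nm,a in(('now',yaw),('after turn',ty)):
        a=np.radians(a); X=np.array([np.cos(a),np.sin(a),0]);Y=np.array([np.sin(a),-np.cos(a),0])
        s=np.array([d@X,d@Y,-d[2]]); print(nm,s.round(1),'n',round(np.linalg.norm(s)/62.5,2))
E
python3 d.py 464 388 200 137
```

```text
t 0.1 p [ 203.1 -456.3  230.5] yaw 24.0 tilt 0.11 j [-66.  14.   0.  77.   0.  90.] F [ 0. -1.  0.] w 85.2
turn -113.0 n 10.561464669037912
now [ 581.7 -665.2   30.5] n 14.15
after turn [385.  795.4  30.5] n 14.15
```

```bash
python3 -m crank '[[[0,0,0,-10.5,0],[0,0,0,-10.5,0],[0,0,0,-10.5,0],[0,0,0,-10.5,0],[0,0,0,-10.5,0],[0,0,0,-10.5,0],[0,0,0,-10.5,0],[0,0,0,-10.5,0],[0,0,0,-10.5,0],[0,0,0,-10.5,0],[0,0,0,-8,0]]]'; python3 d.py 464 388 200 137
```

```text
clock: 1.48
eef_pos: [0.2013, -0.4523, 0.2243]
tool_rot: [0.343, 0.939, 0.006, -0.006]
ft_force: [-0.4, 0.1, -0.4]
grip_width: 0.0855
t 1.48 p [ 201.3 -452.3  224.3] yaw 139.8 tilt 0.93 j [-66.  14.  -0.  76.   0. -26.] F [-0.4  0.1 -0.4] w 85.5
turn 2.8 n 0.2640183469746328
now [341.4 811.5  24.3] n 14.09
after turn [381.  793.7  24.3] n 14.09
```

```bash
python3 -m crank '[[[23,54,0,0,0],[23,54,0,0,0],[23,54,0,0,0],[23,54,0,0,0],[23,54,0,0,0],[23,54,0,0,0],[23,54,0,0,0],[23,54,0,0,0],[23,54,0,0,0],[23,54,0,0,0],[23,54,0,0,0]]]' >/dev/null; python3 d.py 464 388 200 137
```

```text
t 2.85 p [395.7 180.  230.4] yaw 139.3 tilt 0.99 j [24.  6. -9. 75.  1. 64.] F [ 0.8 -0.6  0.7] w 85.5
turn 2.3 n 0.21862760602110437
now [ 83.7 202.3  30.4] n 3.54
after turn [ 91.9 198.7  30.4] n 3.54
```

```bash
python3 -m crank '[[[20,50,5,0,0],[20,50,5,0,0],[20,50,5,0,0],[20,50,5,0,0],[0,0,0,0,0],[0,0,0,0,0]]]' >/dev/null; python3 d.py 464 388 200 137
python3 - <<'E'
from h import *
c=snap('wrist','w1'); print(w(c,320,240,0),c['T_tool_cam'].round(3))
E
```

```text
t 3.6 p [464.7 394.3 207.2] yaw 139.7 tilt 0.85 j [40. 27. 16. 79.  1. 80.] F [-0.2 -0.5  1.2] w 85.8
turn 2.7 n 0.2536434878386264
now [-3.6 -5.3  7.2] n 0.15
after turn [-3.8 -5.1  7.2] n 0.15Traceback (most recent call last):
  File "<stdin>", line 2, in <module>
  File "h.py", line 10, in w
    T=c['T_tool_cam']; Rt=Ro.from_quat(c['q']).as_matrix(); R=Rt@T[:3,:3]; t=Rt@T[:3,3]+c['pos']
                                       ~^^^^^
KeyError: 'q'
```

View pics/w1.png

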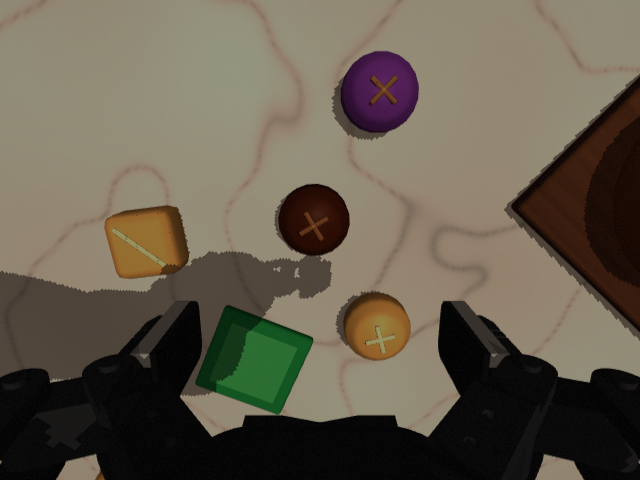

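```bash
cat >> h.py <<'E'
def cloudw(c):
    T=c['T_tool_cam']; Rt=Ro.from_quat(c['q']).as_matrix(); R=Rt@T[:3,:3]; t=Rt@T[:3,3]+c['pos']
    return dict(c,R=R.T,t=-R.T@t)
E
python3 - <<'E'
from m import *
c=load('w1'); print(c['T_tool_cam'].round(3), c['fx'])
c2=cloudw(c)
for n,a in {'rd':(314,219,50,.012,.06),'green':(255,360,75,.005,.025),'pale':(377,326,45,.012,.06),'purple':(380,92,50,.012,.06)}.items(): print(n,*blob(c2,*a))
print(w(c,314,219,.02), w(c,314,226,.044))
c=load('top0'); print(blob(c,180,221,20,.015,.06),blob(c,122,285,20,.015,.06))
E
```

```text
[[ 0.001 -0.965 -0.264  0.065]
 [ 1.     0.001 -0.    -0.001]
 [ 0.    -0.264  0.965 -0.142]
 [ 0.     0.     0.     1.   ]] 398.153320139341
rd [464.  387.5] [58.8 58.7] 33.5 [461.7 389.6  36.3] 3992 0.0434
green [536.7 247.1] [91.  97.7] 26.8 [532.7 252.2   9.7] 7831 0.011
pale [575.2 366.9] [58.3 57.7] 78.0 [568.9 369.6  34.8] 3524 0.0434
purple [420.1 491.5] [58.8 58.8] 15.3 [419.5 489.6  36.5] 5007 0.0435
[0.4636481  0.38818848 0.02      ] [0.46441628 0.3878963  0.044     ]
(array([576.3, 368.4]), array([57.6, 57.5]), 87.9, array([573.8, 365.6,  35.9]), 492, np.float64(0.0444)) (array([421.1, 494.3]), array([59.4, 57.3]), 28.4, array([419.5, 489.5,  36. ]), 544, np.float64(0.0449))
```

```bash
python3 -m crank '[[[-2,-4,40,0,0],[-1,-1,40,0,0],[0,0,40,0,0],[0,0,20,0,0],[0,0,0,0,0]]]' >/dev/null; python3 d.py 464.2 388 3 139
```

```text
t 4.28 p [463.3 383.7  69.4] yaw 139.3 tilt 0.9 j [39. 31.  1. 60.  1. 80.] F [ 0.1  0.6 -0.5] w 85.4
turn 0.3 n 0.023860628504783706
now [ 2.1  3.9 66.4] n 1.06
after turn [ 2.1  3.8 66.4] n 1.06
```

```bash
python3 -m crank '[[[1,2,25,0,0],[1,2,25,0,0],[0,1,12,0,0],[0,0,0,0,0]]]' >/dev/null; python3 d.py 464.2 388 3 139
```

```text
t 4.78 p [468.8 389.7  14.2] yaw 139.0 tilt 1.27 j [39. 35. -1. 53.  1. 80.] F [-0.1 -0.1  0.7] w 85.8
turn 0.0 n 0.00370051768469806
now [ 2.4 -4.3 11.2] n 0.19
after turn [ 2.4 -4.3 11.2] n 0.19
```

```bash
python3 -m crank '[[[2,-5,9,0,0],[0,-1,2,0,0],[0,0,0,0,0]]]' >/dev/null; python3 d.py 464.2 388 3 139
```

```text
t 5.15 p [464.4 387.3   5.3] yaw 139.0 tilt 1.48 j [39. 35. -3. 51.  1. 80.] F [ 0.9 -0.7 -0.8] w 85.6
turn 0.0 n 0.002156177267953018
now [0.6 0.4 2.3] n 0.04
after turn [0.6 0.4 2.3] n 0.04
```

```bash
python3 -m crank '[[[0,0,1,0,130],[0,0,0,0,255],[0,0,0,0,255],[0,0,0,0,255],[0,0,0,0,255],[0,0,0,0,255]]]' >/dev/null; python3 d.py 464.2 388 3 139;python3 -m crank '[[[0,0,-40,0,255],[0,0,-60,0,255],[0,0,-60,0,255],[0,0,0,0,255]]]' >/dev/null; python3 d.py 482 -407 200 25;  python3 - <<'E'
from h import *
c=snap('wrist','w2')
E
```

```text
t 5.9 p [465.  387.9   5.3] yaw 139.0 tilt 1.55 j [39. 35. -3. 51.  1. 80.] F [-0.1 -0.9  0.5] w 57.9
turn 0.0 n 0.0026614030988661884
now [ 0.7 -0.4  2.3] n 0.04
after turn [ 0.7 -0.4  2.3] n 0.04
t 6.4 p [462.7 383.  167.6] yaw 139.0 tilt 1.33 j [39. 26.  9. 71.  1. 80.] F [ 1.   0.5 -0.8] w 57.7
turn 114.0 n 10.65710727934246
now [-532.5 -583.9  -32.4] n 12.65
after turn [-316.4  724.1  -32.4] n 12.65
```

View pics/w2.png

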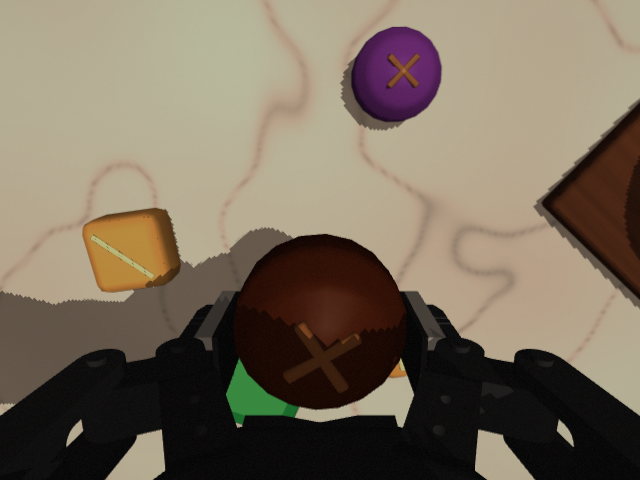

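```bash
python3 -m crank '[[[-20,-22,-10,0,255],[-41,-45,-10,0,255],[-41,-45,-5,0,255],[-41,-45,0,0,255],[-41,-45,0,0,255],[-41,-45,0,0,255],[-41,-45,0,0,255],[-41,-45,0,0,255],[-41,-45,0,0,255],[-41,-45,0,0,255],[-41,-45,0,0,255]]]' >/dev/null; python3 d.py 482 -407 130 127
```

```text
t 7.83 p [ 466.3 -270.3  157. ] yaw 139.6 tilt 2.18 j [-30.  22.   1.  71.  -0.  10.] F [ 0.9  0.3 -1.1] w 58.1
turn 12.6 n 1.1786636095981973
now [-100.5  -93.9   27. ] n 2.24
after turn [-118.6  -69.7   27. ] n 2.24
```

```bash
sed -i "s/^if len/print('toolz',R[:,2].round(3))\nif len/" d.py; python3 -m crank '[[[-33,-31,5,0,255],[-33,-31,5,0,255],[-30,-28,5,0,255],[0,0,0,0,255]]]' >/dev/null; python3 d.py 482 -407 80 127
```

```text
t 8.32 p [ 474.4 -406.5  126.8] yaw 139.2 tilt 3.13 j [-40.  34.  15.  74.  -1.   0.] F [-0.9  1.2 -0.7] w 57.7
toolz [-0.047  0.028 -0.999]
turn 12.2 n 1.1395243079636692
now [-6.1  4.6 46.8] n 0.76
after turn [-5.   5.7 46.8] n 0.76
```

```bash
python3 -m crank '[[[-3,2,30,0,255],[-3,2,30,0,255],[0,0,15,0,255],[0,0,0,0,255]]]' >/dev/null; python3 d.py 482 -407 18 139;python3 - <<'E'
from h import *
c=snap('wrist','w3')
E
```

```text
t 8.82 p [ 474.7 -400.    43.8] yaw 139.3 tilt 3.8 j [-40.  38.   9.  65.  -0.   1.] F [ 0.6  0.4 -1.6] w 57.8
toolz [-0.055  0.037 -0.998]
turn 0.3 n 0.02442235975177686
now [-10.1  -0.5  25.8] n 0.44
after turn [-10.1  -0.5  25.8] n 0.44
```

View pics/w3.png

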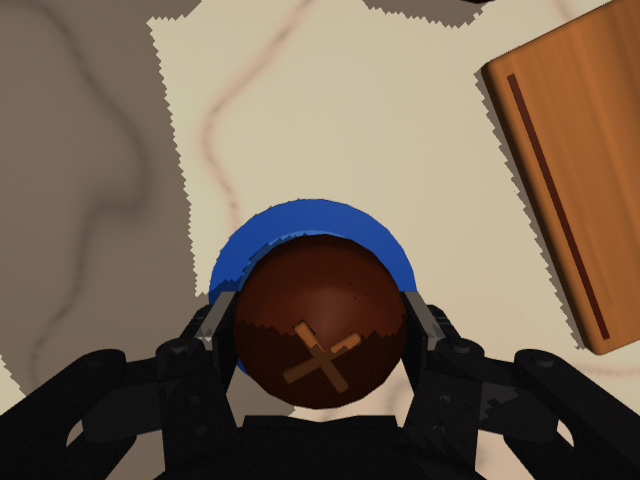

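```bash
python3 -m crank '[[[-8,0,8,0,255],[-3,0,6,0,255],[0,0,3,0,255],[0,0,0,0,255]]]' >/dev/null; python3 d.py 481 -406.3 18 139
```

```text
t 9.38 p [ 485.3 -408.9   29.3] yaw 139.3 tilt 3.35 j [-40.  40.  10.  64.  -0.   1.] F [ 0.3  0.5 -0.8] w 57.6
toolz [-0.049  0.032 -0.998]
turn 0.3 n 0.026492690089709964
now [ 4.9 -0.9 11.3] n 0.2
after turn [ 4.9 -0.9 11.3] n 0.2
```

```bash
python3 -m crank '[[[4,-1,6,0,255],[0,0,3,0,255],[0,0,0,0,255]]]' >/dev/null; python3 d.py 481 -406.3 17 139
```

```text
t 9.75 p [ 480.7 -406.6   20.4] yaw 139.3 tilt 3.34 j [-40.  40.   8.  62.  -0.   1.] F [-0.6 -0.6 -0.6] w 57.6
toolz [-0.049  0.032 -0.998]
turn 0.3 n 0.025351018307723044
now [-0.   0.4  3.4] n 0.05
after turn [-0.   0.4  3.4] n 0.05
```

```bash
python3 -m crank '[[[0,0,3,0,255],[0,0,2,0,255],[0,0,0,0,255]]]' >/dev/null; python3 d.py 481 -406.3 17 139
```

```text
t 10.12 p [ 480.6 -406.6   16.5] yaw 139.3 tilt 3.28 j [-40.  40.   8.  61.  -0.   1.] F [ 0.1 -0.1 -0.9] w 57.9
toolz [-0.048  0.031 -0.998]
turn 0.3 n 0.025598546466793968
now [-0.1  0.5 -0.5] n 0.01
after turn [-0.1  0.5 -0.5] n 0.01
```

```bash
python3 -m crank '[[[0,0,0,0,60],[0,0,0,0,20],[0,0,0,0,0],[0,0,0,0,0]]]' >/dev/null; python3 d.py;  python3 -m crank '[[[0,0,-30,0,0],[0,0,-50,0,0],[0,0,-50,0,0],[0,0,-20,0,0],[0,0,0,0,0]]]' >/dev/null; python3 d.py 395 -257.5 180 127
python3 - <<'E'
from h import *
c=snap('wrist','w4')
E
```

```text
t 10.62 p [ 481.  -406.9   16.4] yaw 139.3 tilt 3.23 j [-40.  40.   8.  61.  -0.   1.] F [-1.1 -0.6  0.2] w 85.5
toolz [-0.047  0.03  -0.998]
t 11.25 p [ 487.7 -411.1  169. ] yaw 139.3 tilt 3.41 j [-40.  34.  22.  81.  -0.   1.] F [ 0.1  0.3 -0.2] w 85.3
toolz [-0.05   0.032 -0.998]
turn 12.3 n 1.1473081934518017
now [170.5  55.9 -11. ] n 2.88
after turn [178.5  18.4 -11. ] n 2.88
```

View pics/w4.png

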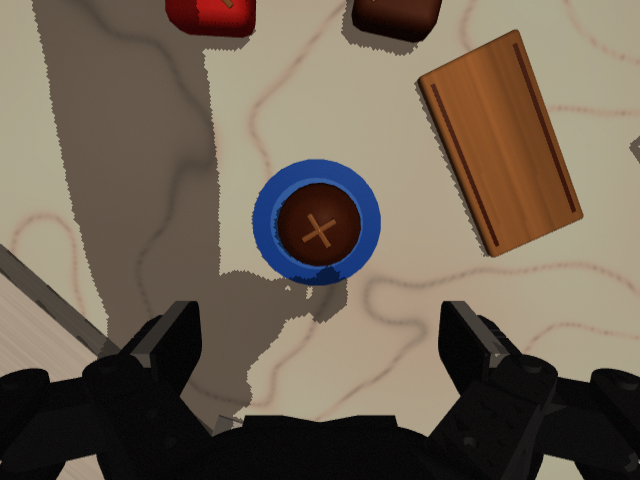

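Run:
```python
from m import *
c=cloudw(load('w4'))
print(blob(c,319,224,55,.02,.07)); print('cross',w(c,319,230,.054),'plate',w(c,316,222,.01)) 
print('board',blob(c,500,145,110,.005,.03))
```

```text
(array([ 479.3, -407.6]), array([58.6, 58.8]), 17.8, array([ 477.5, -405.7,   46.6]), 5422, np.float64(0.0535))
cross [ 0.4794255  -0.40704436  0.054     ] plate [ 0.4790079  -0.41030238  0.01      ]
board (array([ 530.8, -266.6]), array([ 81.7, 154.5]), 75.1, array([ 525. , -268.6,   11.2]), 21219, np.float64(0.0125))
```

```bash
python3 -m crank '[[[0,0,0,-10.5,0],[0,0,0,-10.5,0],[0,0,0,-10.5,0],[0,0,0,-10.5,0],[0,0,0,-10.5,0],[0,0,0,-10.5,0],[0,0,0,-10.5,0]]]' >/dev/null; python3 d.py 395 -257.5 180 217.2
```

```text
t 12.18 p [ 481.1 -405.6  152. ] yaw -145.3 tilt 4.94 j [-40.  35.  21.  81.  -0. -75.] F [0.6 0.4 0.4] w 85.4
toolz [-0.07   0.05  -0.996]
turn -2.5 n 0.23806775252016077
now [-13.4 170.8 -28. ] n 2.78
after turn [-21. 170. -28.] n 2.78
```

```bash
python3 -m crank '[[[-7,58,5,-2.5,0],[-7,58,5,0,0],[-7,54,5,0,0],[0,0,0,0,0]]]' >/dev/null; python3 d.py 395 -257.5 130 217.2
python3 - <<'E'
from h import *
c=snap('wrist','w5')
E
```

```text
t 12.68 p [ 388.1 -248.1  138.4] yaw -142.7 tilt 6.16 j [-33.  18.  -9.  69.   0. -70.] F [ 0.7 -0.5  0.1] w 85.2
toolz [-0.087  0.062 -0.994]
turn 0.1 n 0.006957001675054841
now [  0.2 -11.6   8.4] n 0.23
after turn [  0.2 -11.6   8.4] n 0.23
```

View pics/w5.png

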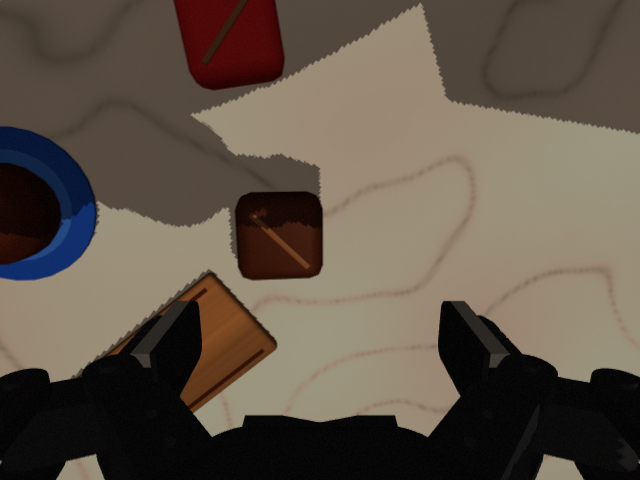

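```bash
python3 -m crank '[[[0,-58,-5,0,0],[0,-58,-5,0,0],[0,-58,-5,0,0],[0,0,0,0,0]]]' >/dev/null; python3 d.py;  python3 -m crank '[[[0,58,0,0,0],[0,0,0,0,0],[0,0,0,0,0],[0,58,0,0,0],[0,0,0,0,0],[0,0,0,0,0]]]' >/dev/null; python3 d.py 395 -257.5 130 217.2
```

```text
t 13.22 p [ 498.9 -395.2  129.4] yaw -142.8 tilt 6.16 j [-38.  38.  22.  80.  -0. -75.] F [-0.  0. -0.] w 85.3
toolz [-0.088  0.062 -0.994]
t 13.97 p [ 426.7 -302.5  133. ] yaw -143.0 tilt 6.86 j [-35.  25.   1.  73.   0. -72.] F [-0.5 -0.6  1.3] w 85.5
toolz [-0.097  0.07  -0.993]
turn -0.2 n 0.01510209744799234
now [-1.9 55.   3. ] n 0.88
after turn [-2. 55.  3.] n 0.88
```

```bash
python3 -m crank '[[[-18,-57,-20,0,0],[-18,-57,-20,0,0],[-18,-57,-15,0,0],[-18,-57,0,0,0],[0,0,0,0,0]]]' >/dev/null; python3 d.py
```

```text
t 14.6 p [ 607.5 -434.2  154.6] yaw -143.1 tilt 7.03 j [-36.  55.  60. 101.   0. -72.] F [-0.3  0.4 -1.3] w 85.3
toolz [-0.099  0.071 -0.992]
```

```bash
python3 -m crank '[[[-12,-40,-15,0,0],[0,0,0,0,0]]]' >/dev/null; python3 d.py;  python3 -m crank '[[[-12,-40,-15,0,0],[0,0,0,0,0]]]' >/dev/null; python3 d.py
```

```text
t 14.85 p [ 624.9 -448.5  148.9] yaw -143.1 tilt 7.1 j [-36.  62.  73. 108.  -0. -72.] F [ 1.7 -1.  -0.6] w 85.7
toolz [-0.101  0.072 -0.992]
t 15.1 p [ 637.4 -458.7  152.2] yaw -143.2 tilt 4.63 j [-36.  62.  73. 106.  -0. -72.] F [-1.   0.6  0.2] w 85.3
toolz [-0.066  0.047 -0.997]
```

```bash
python3 -c "
from h import *; print(bot.get_obs()['joint_pos'])"; python3 -m crank '[[[-12,-40,-10,0,0],[0,0,0,0,0]]]' >/dev/null; python3 d.py
```

```text
[-6.23645585e-01  1.08143858e+00  1.27526082e+00  1.84539164e+00
 -2.97578546e-04 -1.26496706e+00]
t 15.35 p [ 650.1 -468.6  153.2] yaw -143.2 tilt 2.23 j [-36.  62.  73. 103.  -0. -73.] F [ 0.7 -0.5 -0.1] w 85.3
toolz [-0.032  0.022 -0.999]
```

```bash
python3 -m crank '[[[-12,-40,-10,0,0],[0,0,0,0,0]]]' >/dev/null; python3 d.py; python3 -m crank '[[[-10,-30,-10,0,0],[0,0,0,0,0]]]' >/dev/null; python3 d.py 397 -259 150 217.2
```

```text
t 15.6 p [ 662.1 -477.9  152.3] yaw -143.3 tilt 0.13 j [-36.  62.  73. 101.  -0. -73.] F [ 1.1 -0.4  1.2] w 85.5
toolz [-0.002  0.001 -1.   ]
t 15.85 p [ 670.7 -483.3  153.4] yaw -143.2 tilt 1.37 j [-36.  62.  73. 100.  -0. -73.] F [-0.6 -0.2 -0.8] w 85.4
toolz [ 0.019 -0.014 -1.   ]
turn -0.4 n 0.04149145158458919
now [ 85.  343.5   3.4] n 5.66
after turn [ 82.4 344.1   3.4] n 5.66
```

Tilt is corrected by the reach-limit effect. Back to the square roll.

```bash
python3 -m crank '[[[14,57,-3,0,0],[14,57,-3,0,0],[14,57,-3,0,0],[14,57,-3,0,0],[14,57,-3,0,0],[10,40,0,0,0],[0,0,0,0,0]]]' >/dev/null; python3 d.py 395 -258 100 217.2
python3 - <<'E'
from h import *
c=snap('wrist','w6')
E
```

```text
t 16.73 p [ 439.  -292.2  155.3] yaw -143.2 tilt 1.18 j [-34.  19.  -5.  65.  -0. -70.] F [ 0.6 -0.8  0.4] w 85.1
toolz [ 0.017 -0.012 -1.   ]
turn -0.4 n 0.04016424965523958
now [14.8 53.7 55.3] n 1.26
after turn [14.3 53.8 55.3] n 1.26
```

View pics/w6.png

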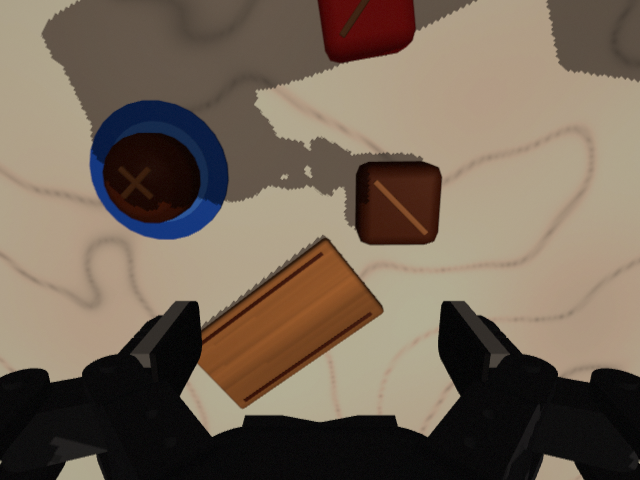

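Run:
```python
from m import *
c=cloudw(load('w6'))
print(blob(c,400,203,60,.012,.06)); print('top',w(c,400,203,.03))
print('red',blob(c,365,30,60,.012,.06),'board',blob(c,290,320,90,.005,.03))
```

```text
(array([ 393.9, -263.4]), array([55.6, 56.4]), 37.5, array([ 393.2, -266.4,   35.6]), 6745, np.float64(0.0384))
top [ 0.39258925 -0.26384451  0.03      ]
red (array([ 323.1, -349.1]), array([34.5, 60.5]), 32.9, array([ 323.6, -348.8,   34.8]), 5149, np.float64(0.0385)) board (array([ 529.4, -266.3]), array([ 80.7, 150.4]), 75.0, array([ 523. , -268.3,   11.3]), 15828, np.float64(0.0124))
```

Run:
```python
from m import *
c=cloudw(load('w5')); print(blob(c,280,235,60,.012,.06),w(c,280,235,.025))
c=snap('top','top1'); print(blob(c,440,301,22,.015,.06)); g=lambda u,v,z:w(c,u,v,z)[:2].round(4)
cv2.imwrite('pics/t1c.png',cv2.resize(c['img'][270:330,400:480],None,fx=10,fy=10,interpolation=2))
```

```text
(array([ 394.2, -263.2]), array([56.4, 56.1]), 37.3, array([ 391.8, -265.3,   35.7]), 7274, np.float64(0.0384)) [ 0.39337846 -0.26405295  0.025     ]
(array([ 395.2, -259.2]), array([56.1, 57.1]), 37.2, array([ 394.4, -256.1,   35.6]), 580, np.float64(0.0405))
```

View pics/t1c.png

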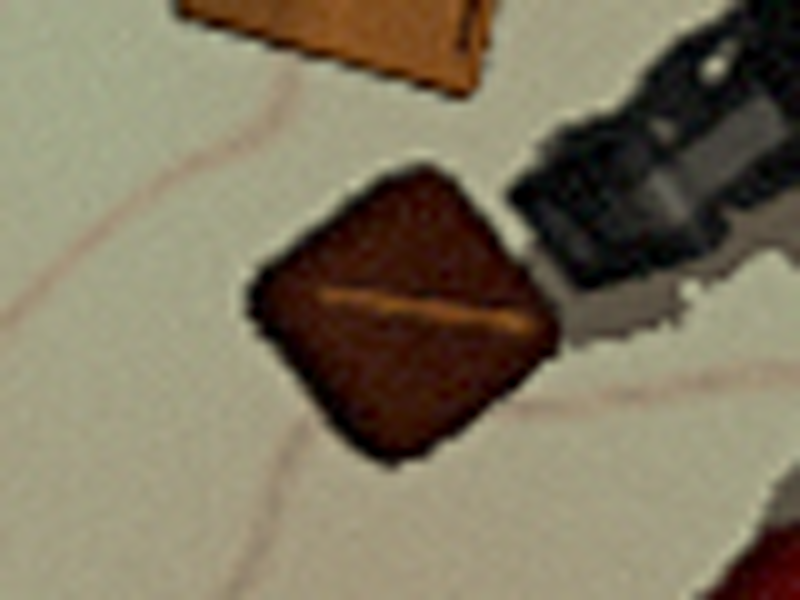

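```bash
python3 d.py 394 -263.3 60 217.2; python3 -m crank '[[[9,25,45,0,0],[8,23,45,0,0],[0,0,0,0,0]]]' >/dev/null; python3 d.py 394 -263.3 3 217.2
```

```text
t 16.82 p [ 442.6 -294.9  156.2] yaw -143.3 tilt 1.48 j [-34.  19.  -4.  65.  -0. -70.] F [-0.3  0.9 -0.2] w 85.7
toolz [ 0.021 -0.015 -1.   ]
turn -0.5 n 0.04214663609762402
now [20.  54.4 96.2] n 1.8
after turn [19.6 54.5 96.2] n 1.8
t 17.2 p [ 408.1 -272.4   64.7] yaw -143.3 tilt 2.05 j [-34.  19. -19.  50.  -0. -70.] F [-0.   0.1  0.6] w 85.7
toolz [ 0.029 -0.021 -0.999]
turn -0.5 n 0.044100641063202446
now [ 5.9 15.7 61.7] n 1.02
after turn [ 5.7 15.7 61.7] n 1.02
```

```bash
python3 -m crank '[[[6,17,5,0,0],[0,0,0,0,0],[0,0,28,0,0],[0,0,0,0,0]]]' >/dev/null; python3 d.py 394 -263.3 3 217.2
```

```text
t 17.7 p [ 408.2 -272.8   38.7] yaw -143.3 tilt 3.31 j [-34.  21. -22.  44.  -0. -70.] F [-0.1  0.1  1.1] w 85.5
toolz [ 0.047 -0.033 -0.998]
turn -0.5 n 0.044912490453725695
now [ 5.7 16.1 35.7] n 0.63
after turn [ 5.6 16.1 35.7] n 0.63
```

```bash
python3 -m crank '[[[6,17,0,0,0],[0,0,0,0,0]]]' >/dev/null; python3 d.py 394 -263.3 3 217.2
```

```text
t 17.95 p [ 398.6 -266.4   41.7] yaw -143.3 tilt 3.84 j [-34.  19. -24.  43.  -0. -70.] F [0.7 0.7 0.3] w 85.5
toolz [ 0.055 -0.038 -0.998]
turn -0.5 n 0.044650866838731075
now [ 1.8  5.2 38.7] n 0.62
after turn [ 1.8  5.2 38.7] n 0.62
```

```bash
python3 -m crank '[[[3,9,20,0,0],[2,5,14,0,0],[0,0,0,0,0]]]' >/dev/null; python3 d.py 394 -263.3 3 217.2
```

```text
t 18.32 p [ 396.4 -265.1   11.7] yaw -143.3 tilt 4.73 j [-34.  21. -27.  37.  -0. -70.] F [-0.1  0.1 -0.5] w 85.3
toolz [ 0.068 -0.047 -0.997]
turn -0.5 n 0.04353376991370144
now [0.9 2.8 8.7] n 0.15
after turn [0.9 2.9 8.7] n 0.15
```

```bash
python3 -m crank '[[[1,4,7,0,0],[0,1,3,0,0],[0,0,0,0,0]]]' >/dev/null; python3 d.py 395 -264 3 217.2
```

```text
t 18.7 p [ 396.5 -264.2    3.2] yaw -143.3 tilt 5.07 j [-34.  22. -28.  35.  -0. -70.] F [0.3 0.2 0.4] w 85.3
toolz [ 0.073 -0.05  -0.996]
turn -0.5 n 0.04253238212581509
now [1.1 1.  0.2] n 0.02
after turn [1.1 1.  0.2] n 0.02
```

```bash
python3 -m crank '[[[0,0,0,0,130],[0,0,0,0,255],[0,0,0,0,255],[0,0,0,0,255],[0,0,0,0,255],[0,0,0,0,255]]]' >/dev/null; python3 d.py; python3 -m crank '[[[0,0,-40,0,255],[0,0,-60,0,255],[0,0,-60,0,255],[0,0,0,0,255]]]' >/dev/null; python3 d.py 535 250 150 207.4
python3 - <<'E'
from h import *
c=snap('wrist','w7')
E
```

```text
t 19.45 p [ 396.8 -264.4    4.4] yaw -143.3 tilt 5.12 j [-34.  21. -28.  35.  -0. -70.] F [-0.2  0.2  0.9] w 56.1
toolz [ 0.074 -0.051 -0.996]
t 19.95 p [ 384.1 -255.6  166.8] yaw -143.3 tilt 4.9 j [-34.   8. -17.  60.  -0. -70.] F [ 1.4 -0.8 -1.7] w 55.9
toolz [ 0.07  -0.048 -0.996]
turn 9.3 n 0.8731316803542651
now [-423.4  314.9   16.8] n 8.45
after turn [-366.7  379.5   16.8] n 8.45
```

View pics/w7.png

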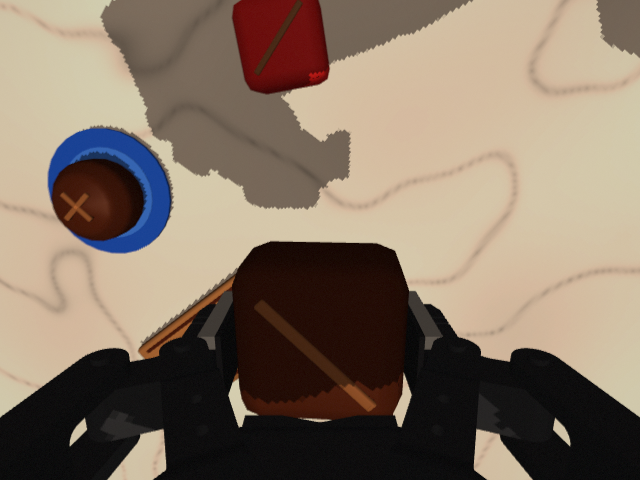

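```bash
python3 -m crank '[[[-24,18,0,0,255],[-47,35,0,0,255],[-47,35,0,0,255],[-47,35,0,0,255],[-47,35,0,0,255],[-47,35,0,0,255],[-47,35,0,0,255],[-47,35,0,0,255],[0,0,0,0,255]]]' >/dev/null; python3 d.py 535 250 150 207.4
```

```text
t 21.12 p [505.  178.5 133.7] yaw -143.6 tilt 3.62 j [ 21.  20.  -6.  63.  -3. -15.] F [ 0.7 -0.7 -0.6] w 56.4
toolz [ 0.04  -0.049 -0.998]
turn 9.0 n 0.8451098642337996
now [-66.6  39.7 -16.3] n 1.27
after turn [-59.5  49.7 -16.3] n 1.27
```

```bash
python3 -m crank '[[[-30,16,-10,9,255],[-30,20,-5,0,255],[0,0,0,0,255]]]' >/dev/null; python3 d.py 535 250 150 207.4
python3 - <<'E'
from h import *
c=snap('wrist','w8')
E
```

```text
t 21.5 p [532.8 239.7 139.4] yaw -152.9 tilt 3.57 j [26. 26.  4. 68. -4. -1.] F [-0.8 -0.2 -2. ] w 56.2
toolz [ 0.027 -0.056 -0.998]
turn -0.3 n 0.025544775394124697
now [ -6.7   8.2 -10.6] n 0.24
after turn [ -6.7   8.2 -10.6] n 0.24
```

View pics/w8.png

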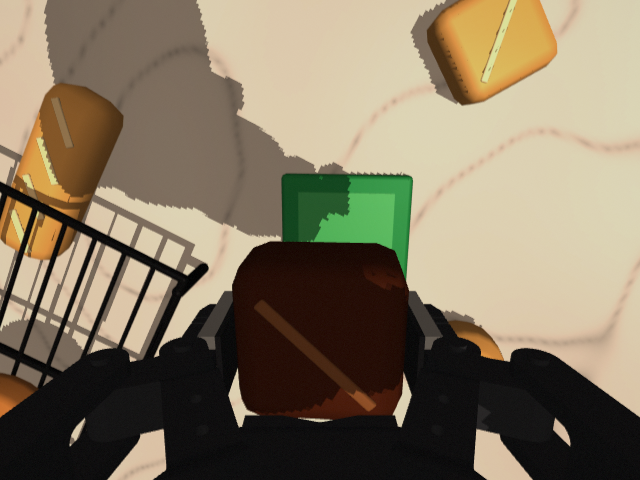

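Run:
```python
from m import *
c=load('w1'); cv2.imwrite('pics/w1c.png',cv2.resize(c['img'][290:430,180:330],None,fx=4,fy=4,interpolation=2))
c=load('w8')
a,b=w(c,282,175,.01),w(c,412,177,.01); print(a,b,np.linalg.norm(a-b)); d=(b-a)/np.linalg.norm(b-a); m=(a+b)/2
n=np.array([-d[1],d[0],0]); 
for s in(1,-1): print((m+s*.045*n).round(4))
print(np.degrees(np.arctan2(d[1],d[0])))
```

```text
[0.51438606 0.19067906 0.01      ] [0.47510345 0.26887759 0.01      ] 0.08751076242971126
[0.4545 0.2096 0.01  ]
[0.535 0.25  0.01 ]
116.67241700802506
```

View pics/w1c.png

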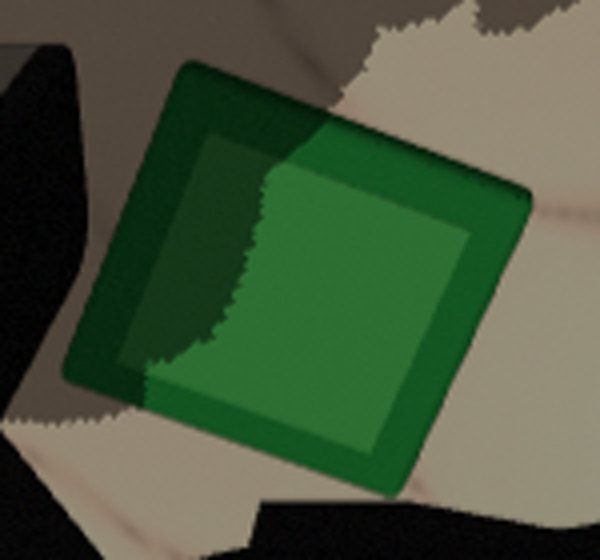

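```bash
python3 - <<'E'
from m import *
c=load('w1'); P=np.array([w(c,180+x/4,290+y/4,.01) for x,y in((210,133),(470,233),(375,453),(117,360))]); print(P.mean(0), np.linalg.norm(np.diff(P,axis=0),axis=1))
P=np.array([w(c,180+x/4,290+y/4,.01) for x,y in((185,62),(532,192),(397,497),(63,378))]); print(P.mean(0), np.linalg.norm(np.diff(P,axis=0),axis=1))
E
python3 d.py 534.5 250.5 60 207.4
```

```text
[0.53551425 0.25029398 0.01      ] [0.06555067 0.06487555 0.06704738]
[0.53368232 0.25237043 0.01      ] [0.08631148 0.0901156  0.08713623]
t 21.55 p [531.8 238.3 139. ] yaw -152.9 tilt 3.6 j [26. 26.  4. 68. -4. -1.] F [-0.3  0.2 -1.2] w 55.9
toolz [ 0.026 -0.057 -0.998]
turn -0.3 n 0.030990929383544478
now [-8.   9.7 79. ] n 1.28
after turn [-8.1  9.6 79. ] n 1.28
```

```bash
python3 -m crank '[[[-8,10,25,0,255],[0,5,25,0,255],[0,2,20,0,255],[0,0,0,0,255]]]' >/dev/null; python3 d.py 535.5 249.4 16 207.4
```

```text
t 22.05 p [528.2 245.3  62.2] yaw -153.3 tilt 3.77 j [27. 31. -1. 59. -4.  0.] F [ 0.5 -0.  -0.7] w 56.2
toolz [ 0.016 -0.064 -0.998]
turn -0.7 n 0.061164690494895646
now [-8.3  0.4 46.2] n 0.75
after turn [-8.3  0.3 46.2] n 0.75
```

```bash
python3 -m crank '[[[-5,1,20,0,255],[-4,2,10,0,255],[0,0,0,0,255]]]' >/dev/null; python3 d.py 535.5 249.4 16 207.4
```

```text
t 22.43 p [535.7 247.6  32.9] yaw -153.4 tilt 3.8 j [27. 33. -2. 56. -4.  0.] F [ 0.5 -0.9  0.2] w 55.9
toolz [ 0.016 -0.064 -0.998]
turn -0.8 n 0.07779020727872049
now [-0.6  1.7 16.9] n 0.27
after turn [-0.6  1.7 16.9] n 0.27
```

```bash
python3 -m crank '[[[-1,3,9,0,255],[0,0,5,0,255],[0,0,0,0,255]]]' >/dev/null; python3 d.py 535.5 249.4 16 207.4
```

```text
t 22.8 p [536.3 250.2  19.6] yaw -153.4 tilt 3.77 j [27. 34. -2. 54. -4.  0.] F [ 1.5  0.1 -0.3] w 56.0
toolz [ 0.018 -0.063 -0.998]
turn -0.8 n 0.07811524259659139
now [ 1.1 -0.4  3.6] n 0.06
after turn [ 1.1 -0.4  3.6] n 0.06
```

```bash
python3 -m crank '[[[1,0,3,0,255],[0,0,1,0,255],[0,0,0,0,255]]]' >/dev/null; python3 d.py 535.5 249.4 15 207.4; python3 -m crank '[[[0,0,0,0,60],[0,0,0,0,20],[0,0,0,0,0],[0,0,0,0,0]]]' >/dev/null; python3 d.py; python3 -m crank '[[[0,0,-30,0,0],[0,0,-50,0,0],[0,0,-50,0,0],[0,0,-20,0,0],[0,0,0,0,0]]]' >/dev/null; python3 d.py 530 -70 150 180
python3 - <<'E'
from h import *
c=snap('wrist','w9')
E
```

```text
t 23.18 p [535.6 249.7  15.9] yaw -153.4 tilt 3.77 j [27. 34. -3. 54. -4.  0.] F [ 0.1 -0.  -1.5] w 55.9
toolz [ 0.019 -0.063 -0.998]
turn -0.8 n 0.07688055394584604
now [ 0.3 -0.2  0.9] n 0.02
after turn [ 0.3 -0.2  0.9] n 0.02
t 23.68 p [536.4 250.1  16.8] yaw -153.4 tilt 3.76 j [27. 34. -3. 54. -4.  0.] F [-0.4 -0.1 -0.7] w 85.4
toolz [ 0.021 -0.062 -0.998]
t 24.3 p [532.6 259.3 169.9] yaw -153.4 tilt 3.77 j [28. 27.  9. 74. -4.  1.] F [0.3 1.  0.5] w 85.3
toolz [ 0.019 -0.063 -0.998]
turn 26.6 n 2.482649786794178
now [ 149.6 -293.3   19.9] n 5.28
after turn [   2.6 -329.3   19.9] n 5.28
```

View pics/w9.png

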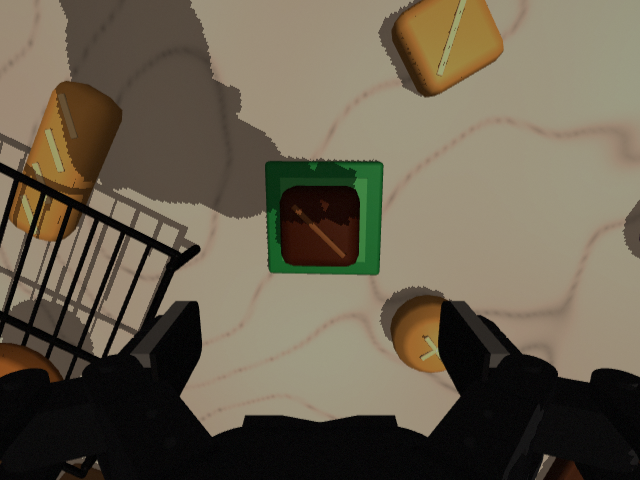

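Run:
```python
from m import *
c=cloudw(load('w9'))
print('roll',blob(c,320,225,60,.022,.06)); 
P=np.array([w(c,*p,.01) for p in((266,162),(383,161),(380,274),(269,273))]);print(P.mean(0))
P=np.array([w(c,*p,.03) for p in((281,186),(359,186),(358,266),(282,266))]);print(P.mean(0))
```

```text
roll (array([534.9, 248.8]), array([56.2, 56.1]), 26.8, array([531.7, 248.1,  45.7]), 6103, np.float64(0.0485))
[0.53350244 0.25025072 0.01      ]
[0.53573206 0.24916862 0.03      ]
```

```bash
python3 -m crank '[[[0,0,-3,9,0],[0,0,-3,9,0],[0,0,-3,8.5,0],[0,-55,0,0,0],[0,-55,0,0,0],[0,-55,0,0,0],[0,-55,0,0,0],[0,-55,0,0,0],[0,-45,0,0,0],[0,0,0,0,0]]]' >/dev/null; python3 d.py 500 -70 150 180
python3 - <<'E'
from h import *
c=snap('wrist','w10')
E
```

```text
t 25.6 p [518.4 -71.1 180. ] yaw 179.3 tilt 4.18 j [-5. 18. -2. 71. -4. -5.] F [-0.1  0.8  0.2] w 85.6
toolz [-0.013 -0.072 -0.997]
turn -0.7 n 0.06278561293170487
now [18.4  0.9 30. ] n 0.56
after turn [18.4  1.1 30. ] n 0.56
```

View pics/w10.png

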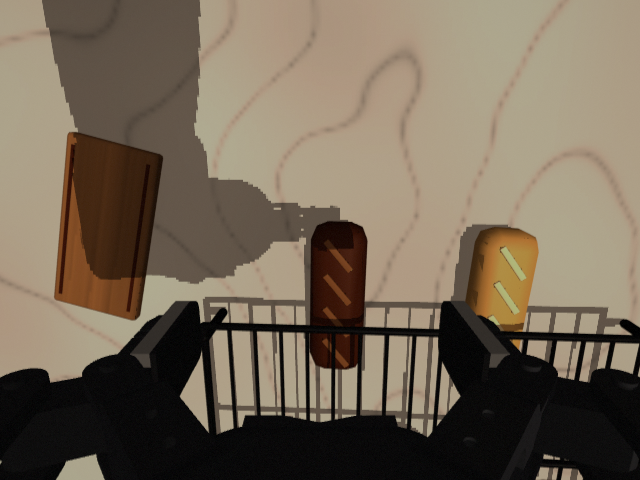

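Run:
```python
from m import *
c=cloudw(load('w10')); P=cloud(c)
print('front',blob(c,338,270,60,.012,.044)); print('board',blob(c,108,225,110,.005,.03))
P2=np.array([w(c,*p,.02) for p in((338,222),(335,368))]);print(P2)
for v in(250,300,345):
    a=[w(c,u,v,.02)[:2].round(4) for u in (311,366)]; print(a)
h=cv2.cvtColor(c['img'],cv2.COLOR_BGR2HSV)
m=(P[...,2]>.012)&(P[...,2]<.044)&(c['img'].max(-1)<140); m[:200]=0;m[380:]=0;m[:,:300]=0;m[:,380:]=0
q=P[m]; 
for x in np.arange(.515,.65,.01):
    s=q[np.abs(q[:,0]-x)<.004]
    if len(s)>20: print(x.round(3),np.percentile(s[:,1],[2,98]).round(4),len(s),np.median(s[:,2]).round(3))
print(np.percentile(q[:,0],[1,99]))
corn=np.array([w(c,*p,.012) for p in((68,132),(162,155),(136,320),(54,298))]); print('bcorn',corn.mean(0),np.linalg.norm(np.diff(corn,axis=0),axis=1))
print('rack',w(c,330,328,.05))
```

```text
front (array([560.8, -70.3]), array([44.1, 84.7]), 88.9, array([556.6, -69.9,  32.6]), 5588, np.float64(0.0366))
board (array([ 529.3, -267.7]), array([ 76.9, 150.5]), 75.0, array([ 524.4, -264.9,   11.4]), 15373, np.float64(0.0127))
[[ 0.51768739 -0.06985076  0.02      ]
 [ 0.6452099  -0.07222634  0.02      ]]
[array([ 0.5405, -0.0912]), array([ 0.54  , -0.0479])]
[array([ 0.5831, -0.0919]), array([ 0.5822, -0.0471])]
[array([ 0.624 , -0.0925]), array([ 0.6226, -0.0463])]
0.515 [-0.0788 -0.0606] 76 0.019
0.525 [-0.0881 -0.0506] 644 0.031
0.535 [-0.0898 -0.0486] 581 0.035
0.545 [-0.0908 -0.0488] 561 0.035
0.555 [-0.091  -0.0493] 550 0.035
0.565 [-0.0911 -0.0499] 535 0.035
0.575 [-0.0913 -0.0497] 522 0.035
0.585 [-0.0914 -0.0504] 518 0.035
0.595 [-0.0915 -0.0502] 458 0.034
0.605 [-0.0916 -0.0509] 165 0.035
0.615 [-0.0927 -0.0541] 396 0.035
0.625 [-0.093  -0.0548] 391 0.035
0.635 [-0.0891 -0.0554] 221 0.033
[0.51897373 0.63581758]
bcorn [ 0.52807325 -0.26533237  0.012     ] [0.07675095 0.14795878 0.0753266 ]
rack [ 0.59256513 -0.0749054   0.05      ]
```

```bash
python3 d.py 543 -71.5 60 178.7; python3 -m crank '[[[-20,3,40,0,0],[-7,3,40,0,0],[0,3,35,0,0],[0,0,0,0,0]]]' >/dev/null; python3 d.py 543 -71.5 5 178.7
```

```text
t 25.65 p [518.2 -69.7 179.7] yaw 179.4 tilt 4.16 j [-5. 18. -2. 71. -4. -5.] F [-0.3  0.9 -0. ] w 85.2
toolz [-0.014 -0.071 -0.997]
turn 0.7 n 0.0687898256040189
now [-24.8  -1.6 119.7] n 1.96
after turn [-24.8  -1.3 119.7] n 1.96
t 26.15 p [542.6 -64.   57.5] yaw 179.8 tilt 4.08 j [-5. 27. -8. 56. -4. -4.] F [-0.2  0.1 -0.7] w 85.4
toolz [-0.018 -0.069 -0.997]
turn 1.1 n 0.09849761663854618
now [-0.4 -7.5 52.5] n 0.85
after turn [-0.6 -7.5 52.5] n 0.85
```

```bash
python3 -m crank '[[[0,-4,22,1,0],[0,-1,16,0,0],[0,0,0,0,0]]]' >/dev/null; python3 d.py 543 -71.5 5 178.7
```

```text
t 26.52 p [543.8 -69.2  21.3] yaw 179.0 tilt 4.02 j [ -5.  30. -10.  51.  -4.  -4.] F [-0.4 -0.3  0.6] w 85.3
toolz [-0.015 -0.069 -0.998]
turn 0.3 n 0.026961046698380273
now [ 0.8 -2.3 16.3] n 0.26
after turn [ 0.8 -2.3 16.3] n 0.26
```

```bash
python3 -m crank '[[[1,-2,12,0,0],[0,0,4,0,0],[0,0,0,0,0]]]' >/dev/null; python3 d.py 543 -71.5 5 178.7
python3 - <<'E'
from h import *
c=snap('wrist','w11')
c=snap('side','s11'); cv2.imwrite('pics/s11c.png',cv2.resize(c['img'][120:320,180:420],None,fx=3,fy=3,interpolation=2))
E
```

```text
t 26.9 p [544.4 -72.3   6.8] yaw 179.0 tilt 4.0 j [ -5.  31. -11.  49.  -4.  -4.] F [0.1 1.2 0.6] w 85.7
toolz [-0.011 -0.069 -0.998]
turn 0.3 n 0.030197922090823233
now [1.4 0.8 1.8] n 0.04
after turn [1.4 0.7 1.8] n 0.04
```

View pics/s11c.png

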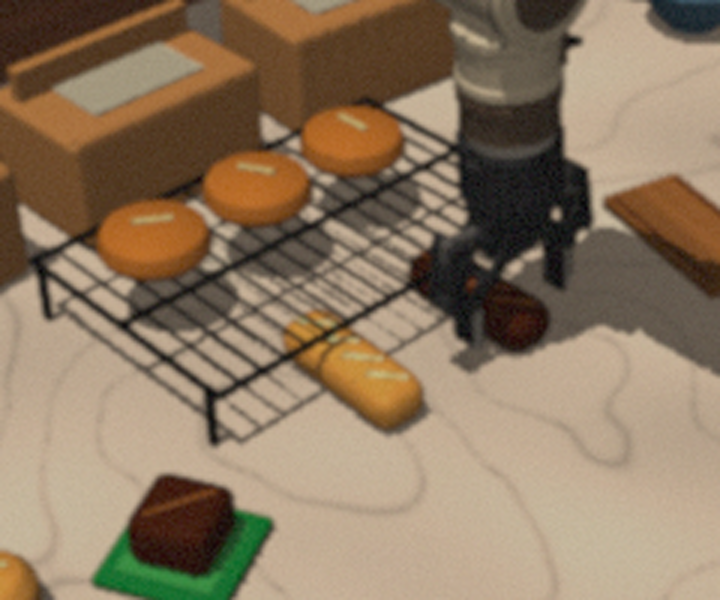

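View pics/w11.png

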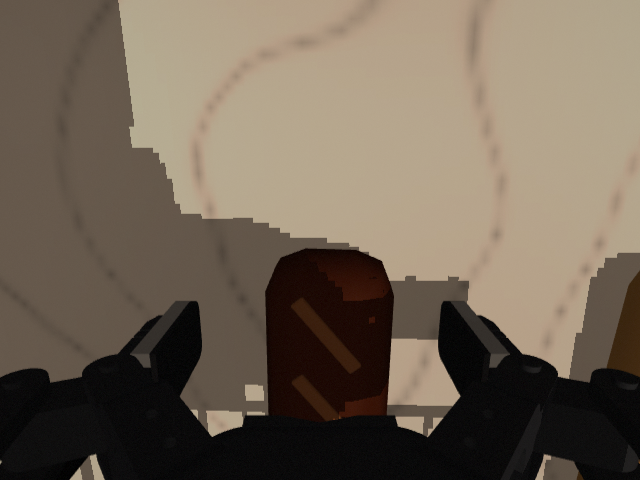

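```bash
python3 -m crank '[[[0,2,0,0,120],[0,0,0,0,255],[0,0,0,0,255],[0,0,0,0,255],[0,0,0,0,255],[0,0,0,0,255],[0,0,0,0,255]]]' >/dev/null; python3 d.py; python3 -m crank '[[[12,0,0,0,255],[0,0,0,0,255],[15,0,0,0,255],[0,0,0,0,255]]]' >/dev/null; python3 d.py
```

```text
t 27.88 p [545.3 -70.2   8.2] yaw 179.0 tilt 3.99 j [ -5.  31. -11.  49.  -4.  -4.] F [ 0.3 -0.6  1.6] w 43.3
toolz [-0.009 -0.069 -0.998]
t 28.38 p [516.3 -69.7   8.3] yaw 179.0 tilt 4.0 j [ -5.  28. -15.  47.  -4.  -4.] F [-0.5  0.9  0.2] w 43.7
toolz [-0.01  -0.069 -0.998]
```

Dragging cleanly; continue.

```bash
python3 -m crank '[[[20,0,0,0,255],[0,0,0,0,255],[20,0,0,0,255],[0,0,0,0,255],[15,0,0,0,255],[0,0,0,0,255]]]' >/dev/null; python3 d.py
python3 - <<'E'
from h import *
c=snap('top','top2'); cv2.imwrite('pics/t2c.png',cv2.resize(c['img'][180:300,260:420],None,fx=5,fy=5,interpolation=2))
E
```

```text
t 29.12 p [467.  -69.    8.7] yaw 179.1 tilt 3.97 j [ -6.  24. -23.  43.  -4.  -5.] F [ 0.   0.3 -1. ] w 43.4
toolz [-0.003 -0.069 -0.998]
```

View pics/t2c.png

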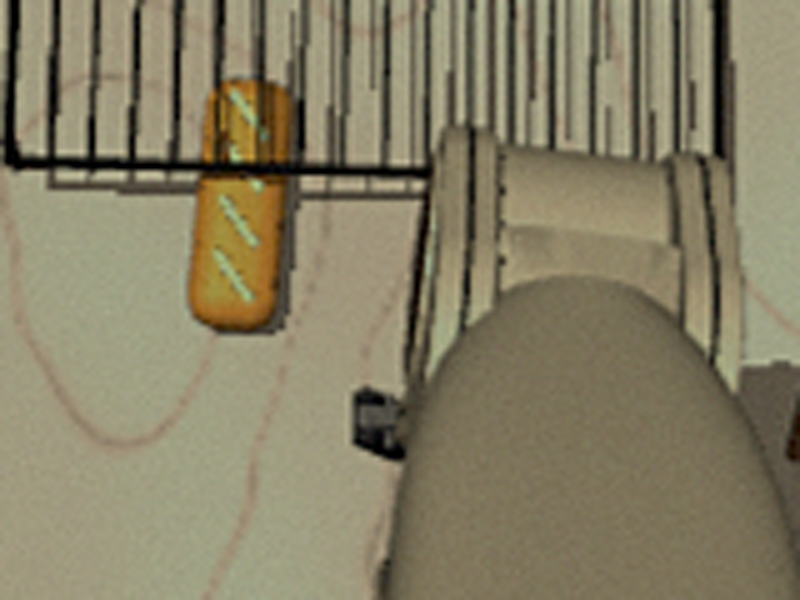

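```bash
python3 -m crank '[[[15,0,0,0,255],[0,0,0,0,255],[0,0,0,0,60],[0,0,0,0,0],[0,0,0,0,0],[0,0,0,0,0]]]' >/dev/null; python3 d.py; python3 -m crank '[[[0,0,-30,0,0],[0,0,-40,0,0],[-15,0,-40,0,0],[0,0,0,0,0]]]' >/dev/null; python3 d.py;  python3 - <<'E'
from h import *
c=snap('wrist','w12')
E
```

```text
t 29.93 p [456.7 -69.1  10. ] yaw 179.1 tilt 4.02 j [ -6.  22. -25.  42.  -4.  -5.] F [-0.3  0.9 -0.1] w 85.5
toolz [ 0.004 -0.07  -0.998]
t 30.43 p [471.2 -61.5 122.5] yaw 179.1 tilt 4.0 j [ -5.  15. -15.  59.  -4.  -4.] F [ 0.6 -0.6 -0.9] w 85.5
toolz [ 0.003 -0.07  -0.998]
```

View pics/w12.png

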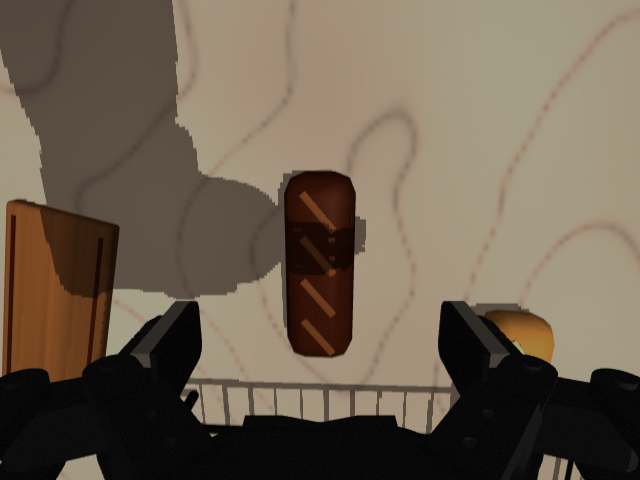

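```bash
python3 - <<'E'
from m import *
c=cloudw(load('w12'))
print(blob(c,320,262,100,.01,.044))
E
python3 d.py 490 -70 60 179
```

```text
(array([489.6, -70.7]), array([ 44.1, 120.8]), 89.0, array([484. , -69.6,  33.1]), 12217, np.float64(0.0366))
t 30.48 p [468.8 -61.3 120.5] yaw 179.1 tilt 3.98 j [ -5.  15. -15.  59.  -4.  -4.] F [ 1.  -1.2 -0.9] w 85.4
toolz [-0.002 -0.069 -0.998]
turn 0.1 n 0.005005874514464378
now [-21.3  -8.3  60.5] n 1.03
after turn [-21.3  -8.3  60.5] n 1.03
```

```bash
python3 -m crank '[[[-14,-5,35,0,0],[-7,-2,30,0,0],[0,0,0,0,0]]]' >/dev/null; python3 d.py 489.6 -72 5 179
```

```text
t 30.85 p [486.5 -73.1  51.8] yaw 179.1 tilt 3.96 j [ -6.  22. -17.  51.  -4.  -5.] F [-0.9 -0.2  0.7] w 85.2
toolz [-0.008 -0.069 -0.998]
turn 0.1 n 0.005133791453482513
now [-3.1  1.2 46.8] n 0.75
after turn [-3.1  1.2 46.8] n 0.75
```

```bash
python3 -m crank '[[[-2,3,25,0,0],[-1,2,15,0,0],[0,0,0,0,0]]]' >/dev/null; python3 d.py 489.6 -72 5 179
```

```text
t 31.23 p [487.6 -70.6  10.9] yaw 179.0 tilt 3.97 j [ -6.  25. -20.  45.  -4.  -5.] F [-0.2 -0.6 -0.5] w 85.2
toolz [-0.01  -0.068 -0.998]
turn 0.0 n 0.0045956590706253755
now [-2.  -1.3  5.9] n 0.1
after turn [-2.  -1.3  5.9] n 0.1
```

```bash
python3 -m crank '[[[-2,-1,5,0,0],[0,0,0,0,120],[0,0,0,0,255],[0,0,0,0,255],[0,0,0,0,255],[0,0,0,0,255],[0,0,0,0,255],[0,0,0,0,255]]]' >/dev/null; python3 d.py; python3 -m crank '[[[0,0,-30,0,255],[0,0,-50,0,255],[0,0,-50,0,255],[0,0,0,0,255]]]' >/dev/null; python3 d.py 529 -267 120 164.7
python3 - <<'E'
from h import *
c=snap('wrist','w13')
E
```

```text
t 32.23 p [491.5 -72.3   8.6] yaw 179.1 tilt 3.96 j [ -6.  26. -19.  45.  -4.  -5.] F [ 0.4  0.3 -0.4] w 43.3
toolz [-0.006 -0.069 -0.998]
t 32.73 p [491.1 -63.  140.3] yaw 179.0 tilt 3.96 j [ -5.  17. -10.  64.  -4.  -4.] F [-0.3 -0.4 -2.2] w 43.3
toolz [-0.01  -0.068 -0.998]
turn 14.3 n 1.3401610623057616
now [ -41.3 -203.3   20.3] n 3.34
after turn [ -90.4 -186.8   20.3] n 3.34
```

View pics/w13.png

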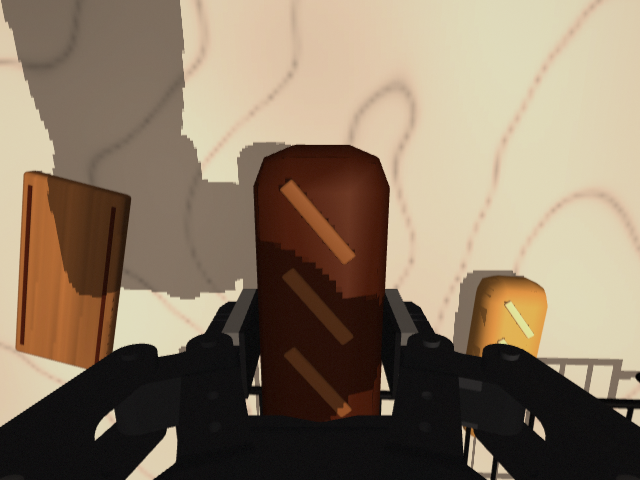

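```bash
python3 -m crank '[[[-20,-50,0,7,255],[-25,-50,0,7,255],[-27,-50,0,0,255],[-15,-30,0,0,255],[0,0,0,0,255]]]' >/dev/null; python3 d.py 529 -267 60 165.1;  python3 - <<'E'
from h import *
c=snap('wrist','w14')
E
```

```text
t 33.4 p [ 542.  -257.1  139.3] yaw 164.8 tilt 3.94 j [-23.  28.   7.  69.  -4.  -8.] F [-1.   1.2 -1.1] w 43.7
toolz [-0.03  -0.062 -0.998]
turn -0.3 n 0.029034454109284874
now [ 10.  -13.   79.3] n 1.3
after turn [ 10.  -12.9  79.3] n 1.3
```

View pics/w14.png

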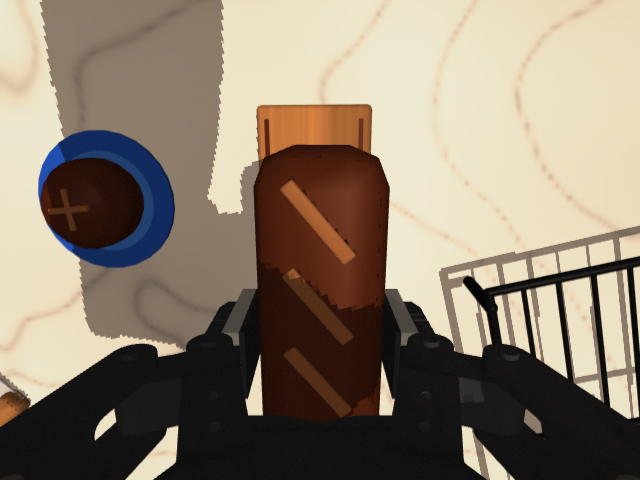

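```bash
python3 - <<'E'
from m import *
c=load('w14'); a,b=w(c,257,106,.012),w(c,372,106,.012); d=(b-a)/np.linalg.norm(b-a); print(np.linalg.norm(a-b),np.degrees(np.arctan2(d[1],d[0])), (a+b)/2+.075*np.array([d[1],-d[0],0]))
E
python3 d.py 530.6 -268.4 70 165.1; python3 -m crank '[[[5,-6,30,0,255],[5,-3,30,0,255],[0,0,20,0,255],[0,0,0,0,255]]]' >/dev/null; python3 d.py 530.6 -268.4 21 165.1
```

```text
0.07449616630682455 74.59721829440758 [ 0.53015504 -0.2684542   0.012     ]
t 33.45 p [ 541.4 -255.7  139. ] yaw 164.9 tilt 3.92 j [-23.  28.   7.  69.  -4.  -8.] F [ 0.4  0.3 -2.4] w 43.6
toolz [-0.031 -0.061 -0.998]
turn -0.2 n 0.022116477286088638
now [  7.1 -15.1  69. ] n 1.14
after turn [  7.2 -15.1  69. ] n 1.14
t 33.95 p [ 522.5 -260.2   53.1] yaw 165.2 tilt 3.89 j [-24.  31.  -2.  58.  -4. -10.] F [ 0.   0.5 -2.2] w 43.6
toolz [-0.04  -0.055 -0.998]
turn 0.1 n 0.006337245908513052
now [-9.9 -5.8 32.1] n 0.55
after turn [-9.9 -5.8 32.1] n 0.55
```

```bash
python3 -m crank '[[[-6,-5,11,0,255],[-3,0,8,0,255],[0,0,0,0,255]]]' >/dev/null; python3 d.py 531 -268.8 21 165.1
```

```text
t 34.33 p [ 530.9 -267.8   34.4] yaw 165.3 tilt 3.86 j [-25.  33.  -1.  56.  -4. -10.] F [-0.1 -0.  -0.9] w 43.6
toolz [-0.038 -0.056 -0.998]
turn 0.2 n 0.018057477281133934
now [-0.4 -1.  13.4] n 0.21
after turn [-0.4 -1.  13.4] n 0.21
```

```bash
python3 -m crank '[[[0,-1,7,0,255],[0,0,4,0,255],[0,0,0,0,255]]]' >/dev/null; python3 d.py 531 -268.8 21 165.1
```

```text
t 34.7 p [ 530.8 -269.8   23.6] yaw 165.3 tilt 3.84 j [-25.  34.  -2.  55.  -4. -10.] F [ 0.1  0.9 -1.8] w 43.5
toolz [-0.036 -0.056 -0.998]
turn 0.2 n 0.017647431101786702
now [0.1 1.  2.6] n 0.04
after turn [0.1 1.  2.6] n 0.04
```

```bash
python3 -m crank '[[[0,1,2,0,255],[0,0,1,0,255],[0,0,0,0,255]]]' >/dev/null; python3 d.py 531 -268.8 21 165.1; python3 -m crank '[[[0,0,0,0,60],[0,0,0,0,20],[0,0,0,0,0],[0,0,0,0,0]]]' >/dev/null; python3 d.py; python3 -m crank '[[[0,0,-30,0,0],[0,0,-50,0,0],[0,0,-50,0,0],[0,0,-30,0,0],[0,0,0,0,0]]]' >/dev/null; python3 d.py
python3 - <<'E'
from h import *
c=snap('wrist','w15')
E
```

```text
t 35.08 p [ 531.2 -269.1   21.2] yaw 165.3 tilt 3.83 j [-25.  34.  -2.  55.  -4. -10.] F [-0.8 -1.  -0.6] w 43.1
toolz [-0.036 -0.057 -0.998]
turn 0.2 n 0.017369463082851564
now [0.3 0.2 0.2] n 0.01
after turn [0.3 0.2 0.2] n 0.01
t 35.58 p [ 532.1 -269.5   22. ] yaw 165.3 tilt 3.83 j [-25.  34.  -2.  54.  -4. -10.] F [ 0.5  0.2 -0.7] w 85.4
toolz [-0.034 -0.058 -0.998]
t 36.2 p [ 537.  -259.8  185.3] yaw 165.3 tilt 3.84 j [-24.  26.  12.  76.  -4.  -9.] F [ 0.7 -0.6 -0.3] w 85.8
toolz [-0.036 -0.057 -0.998]
```

View pics/w15.png

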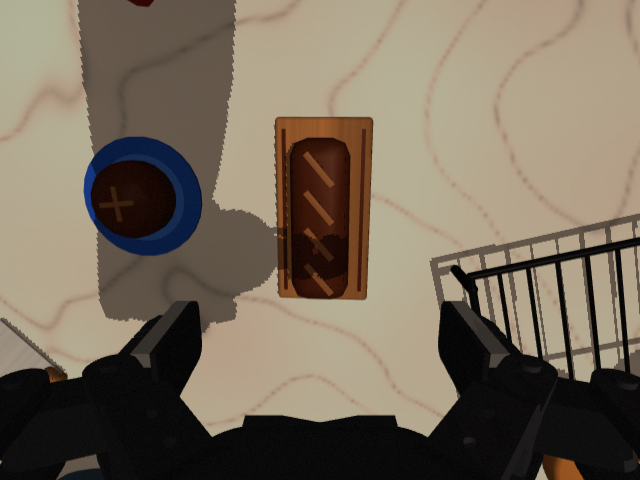

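Run:
```python
from m import *
c=cloudw(load('w15')); print('roll',blob(c,320,215,95,.022,.06))
P=np.array([w(c,*p,.012) for p in((276,118),(373,118),(367,299),(278,298))]);print('board',P.mean(0),np.linalg.norm(np.diff(P,axis=0),axis=1))
P=np.array([w(c,*p,.03) for p in((290,137),(350,137),(349,299),(291,299))]);print('roll',P.mean(0))
print('round',blob(c,133,200,60,.02,.07)); q=[(85,197),(202,197),(143,137),(143,255)]
P=np.array([w(c,*p,.01) for p in q]);print('plate',P.mean(0))
c=snap('top','top3')
for n,a in {'round':(498,267,20,.02,.07),'blue':(498,267,28,.005,.0165),'roll':(439,247,40,.022,.06),'board':(439,247,45,.005,.06),'sq':(228,240,22,.02,.06),'plate':(228,240,32,.005,.06)}.items(): print(n,*blob(c,*a))
```

```text
roll (array([ 530.1, -269.7]), array([ 44.1, 120.7]), 75.2, array([ 526.7, -268. ,   45.2]), 9077, np.float64(0.0486))
board [ 0.52889253 -0.2677481   0.012     ] [0.0739426  0.14644991 0.0759172 ]
roll [ 0.53199291 -0.27007677  0.03      ]
round (array([ 479.7, -405.8]), array([57.1, 58.9]), 88.8, array([ 479.2, -398.8,   44.5]), 5187, np.float64(0.0534))
plate [ 0.48045315 -0.4096265   0.01      ]Traceback (most recent call last):
  File "<stdin>", line 8, in <module>
  File "m.py", line 7, in blob
    if k==0:k=1+np.argmax(st[1:,4])
                ~~~~~~~~~^^^^^^^^^^
    return _wrapfunc(a, 'argmax', axis=axis, out=out, **kwds)
    return bound(*args, **kwds)
ValueError: attempt to get argmax of an empty sequence
```

View pics/top3.png

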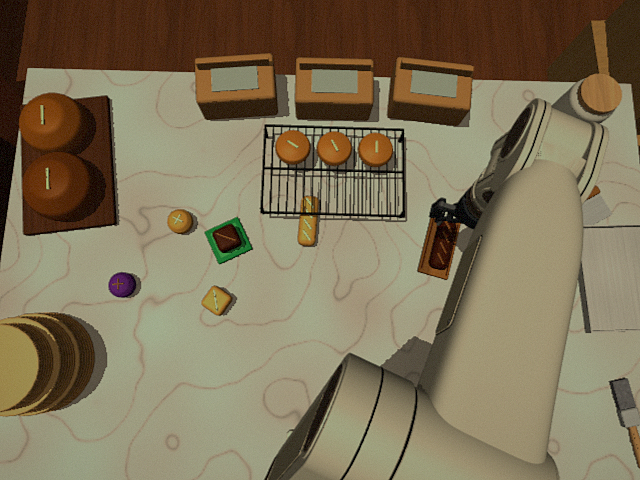

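```bash
python3 -m crank '[[[30,50,-5,0,0],[30,50,-5,0,0],[30,50,-5,0,0],[30,50,-5,0,0],[30,50,-5,0,0],[0,0,0,0,0]]]' >/dev/null; python3 d.py
python3 - <<'E'
from m import *
c=snap('top','top4')
for n,a in {'round':(498,267,20,.02,.07),'blue':(498,267,28,.005,.0165),'roll':(439,247,40,.022,.06),'board':(439,247,45,.005,.06),'sq':(228,240,22,.02,.06),'plate':(228,240,32,.005,.06)}.items(): print(n,*blob(c,*a))
cv2.imwrite('pics/t4c.png',cv2.resize(c['img'][210:310,400:540],None,fx=5,fy=5,interpolation=2))
E
```

```text
t 37.05 p [445.5  28.9 183. ] yaw 165.1 tilt 4.64 j [ 5. 12. -9. 72. -3. 20.] F [0.3 0.2 0.4] w 85.2
toolz [-0.063 -0.051 -0.997]
round [ 480.5 -402. ] [57.3 57.5] 49.4 [ 478.4 -397.2   44.4] 537 0.0539
blue [ 482.4 -407. ] [97.4 98.8] 0.5 [ 479.9 -403.8    9.7] 756 0.0131
roll [ 532.  -265.2] [ 44.7 122.8] 74.8 [ 529.5 -262.1   44.4] 936 0.0504
board [ 530.  -263.7] [ 77.8 150.5] 75.3 [ 525.6 -258.4   28.1] 1862 0.0496
sq [535.6 252.4] [57.2 56. ] 26.9 [532.8 250.1  45.6] 572 0.0514
plate [536.  254.5] [93.6 91.6] 26.3 [530.2 249.5  12.8] 849 0.0384
```

View pics/t4c.png

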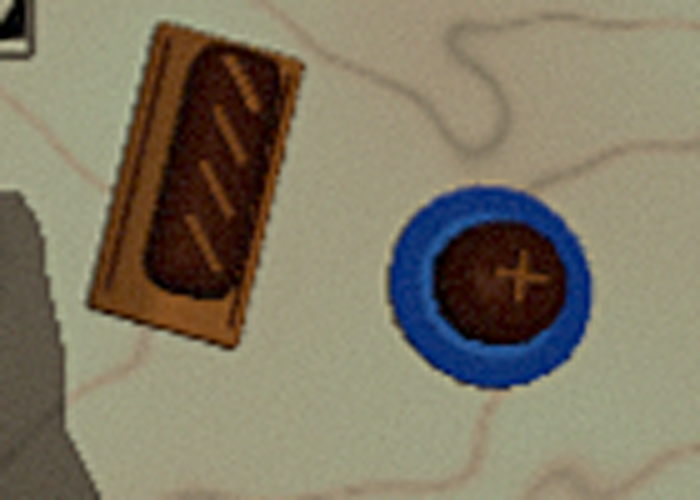

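Run:
```python
from m import *
a,b=load('top0'),load('top4')
for n,p in {'pale r':(180,221,18,.015,.06),'pale sq':(217,300,22,.015,.06),'pale long':(307,232,24,.015,.046)}.items(): print(n,blob(a,*p)[:3],blob(b,*p)[:3])
print(bot.job_done())
```

```text
pale r (array([576.3, 368.4]), array([57.6, 57.5]), 87.9) (array([575.9, 368.7]), array([57. , 56.9]), 3.3)
pale sq (array([387.2, 269.6]), array([55.8, 55.8]), 57.0) (array([387.2, 269.6]), array([56.1, 55.9]), 56.2)Traceback (most recent call last):
  File "<stdin>", line 3, in <module>
  File "m.py", line 7, in blob
    if k==0:k=1+np.argmax(st[1:,4])
                ~~~~~~~~~^^^^^^^^^^
    return _wrapfunc(a, 'argmax', axis=axis, out=out, **kwds)
    return bound(*args, **kwds)
ValueError: attempt to get argmax of an empty sequence
```

Run:
```python
from m import *
for f in('top0','top3'): print(blob(load(f),307,232,24,.015,.046)[:3])
print(bot.job_done())
```

```text
(array([562.9,  60.8]), array([44.1, 78.3]), 85.9)
(array([562.9,  60.7]), array([44.1, 78.9]), 86.3)
the job is handed in; nothing more can be done
None
```

All three dark rolls are laid out the right way up, and I handed the job in at about 37 s of the 99 s allowed. No verdict was reported.

- **Round roll on the blue plate:** it sits about 3–5 mm off the plate's centre, towards the robot's left. The wrist camera put the offset at 3–4 mm and the top camera at 5 mm. I left it there rather than regrasp it.
- **Square roll on the green plate:** it is within about 2 mm of centre and square to the plate.
- **Long roll on the board:** I drew it forward about 90 mm, clear of the rack, let go, then gripped it again at its middle and lifted it. It lies lengthwise along the board, within about 2–4 mm of centre and under 1° off line.

**Pale rolls:** before-and-after pictures agree to within 0.5 mm for all three. My last check on the long pale one had to use a slightly earlier picture, because the arm hid it in the final one.

**Camera disagreement:** the top and wrist cameras differed by 2–4 mm sideways, mainly on the robot's right. I worked from the wrist camera once I noticed, which was after the round roll had been placed; that is probably why it is off.

**Tool tilt:** the tool's tilt drifted during the moves, up to about 7°, and I brought it back once by reaching out to the end of the arm's range.

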